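# Push the teal vent cover's carrier to the next station

## Robot

A 6-joint arm with a two-finger parallel gripper is mounted at the origin on the work surface. World frame = base frame: x ahead of the robot, y to its left, z up, the work surface at z = 0. Lengths are in m, angles in rad, forces in N, time in s.
With the tool pointing down it reaches from about 0.4 to 0.925 m from the base axis. Payload 3.4 kg.
Tool frame: the origin (TCP) lies midway between the tips of the shut fingers; the grasp point (between the pads) lies ctrl.tcp_to_grasp behind it (ctrl.tcp_to_grasp is the distance from the TCP to the grasp point, in m); y points along the fingers, z is the direction in which the jaws open and shut, and the axes are right-handed (so a half turn about y gives the same grasp; the last joint's range is limited). The gripper opens to 85 mm and grips with 20 to 120 N. Pads are 22 mm wide; open, the fingers measure 114 mm over their backs; the gripper's body (76 mm by 85 mm) begins 54 mm behind the grasp point. The pads swing forward as they close: fully open they stand 13 mm farther back than shut.
Start: joints at [1.054, 0.307, 1.506, -0, 1.328, -0.073], TCP at [0.247, 0.519, 0.231] pointing down, gripper open.
Joint ranges: [-3.12, 3.12], [-1.05, 2.28], [0.14, 2.33], [-1.42, 4.57], [0.1, 2.73], [-2.68, 2.68]. Speed limits (rad/s): [2.57, 2.57, 3.14, 3.14, 3.14, 3.14].

## Interface

Orientations are given as a rotation vector (axis times angle).
In Python, from cell import ctrl gives the robot as it stands.
- The arm moves only by the tool drive_tool, never from a script. Its argument "plan" is a list of rows, each an object of numbers: "tx", "ty", "tz": the shift along the tool's x, y, z in m; "ax", "ay", "az": the turn, a rotation vector about the tool's x, y, z in rad. A call has 1 to 20 rows; each row shifts and turns the pose as measured when the row begins, along the tool's axes as they then stand; what a row does not reach is not made up. A row lasts 1/10 s, in which the tool goes at most 50 mm and 8.59 degrees, less where a joint would pass 70% of its speed; a pose out of reach is approached as far as the arm can. A call is refused whole if a number of a shift passes 0.05 or a number of a turn 0.15, either way. A call with a gripper value outside its range is refused whole. "grip" is the closure, from -1 (fully open) to 1 (shut), so that 0 is half open, set as the call begins (left out, the last holds). The fingers move at their own pace and stop on an object; "grip_force" is the grip in N (left out, the last holds). Time passes only in rows, so rows that do not move let the fingers close. It gives the time, the measured TCP pose, the force and the opening at its end, in the units of the state.
- ctrl.sense(): the state, without advancing time (a new reading comes with each control period).
- ctrl.read_camera(name): name is "side" or "top"; returns a dict with "color" (400x640x3 uint8, blue, green, red), "z_map" (400x640 float32, m along the optical axis (not along the pixel's ray), 0 where there is no reading), "intrinsics" (3x3 intrinsics, pixels), "eye" and "orientation" of the camera in the world. Camera axes: x right, y up, looking along -z (the intrinsics and any distortion apply to the point x, -y, -z); pixel columns grow to the right and rows downward; lengths in m; the calibration is good to about 2 mm. A picture is of the moment at which its call begins.
- ctrl.close_job(): hands the job in, once; it reports no verdict.
The state is a dict: "clock": time; "q": joint angles; "joint_vel": joint speeds; "joint_torque": joint torques, N m; "tcp_pos": TCP position; "tool_rot": TCP orientation; "contact_force": force on the tool from outside, world axes, zero at the start; "moment": the same for the moment, N m; "grip_width": opening from 0.0 (shut) to 1.0 (fully open).
Only numpy, scipy, OpenCV 4.12 (cv2) and the standard library are available. Lean on these libraries where they do the work, as an engineer would, in place of code of your own. Each camera call takes 0.05 s, during which the arm holds its last target.

## Task

Push the carrier that holds the teal louvred vent cover along its slide rail to the next station, the one with the orange index plates, where it drops into its detent with its white centre marks level with the middle of the plates. Push steadily, without slamming it, and leave the carrier with the red cover where it stands.

Things in the scene. Friction and masses are not known exactly. Their poses are not given: they have to be found in the camera images.
- teal_carrier (a joint): Slide of the carrier with the teal louvred cover, m: 0 loading end (starts 0 to 0.05), orange station's detent 0.150, blue one 0.240, stop 0.255. Carrier: dark plate 100 wide, 150 long, 10 thick, top 53 mm above bench; white marks mid-length. Stays where left; about 2 N to slide, up to 10 N at the detent's sprung ball, 22 to 11 mm short of it; it pulls in by itself within about 6 mm.
- teal_tab (a point): Top middle of the upright yellow push tab at the trailing end of the teal carrier, 98 mm above bench: 60 mm wide, 8 thick (along rail), 45 tall. Axes: y along the rail towards the orange, then blue station, x across, z up. Carrier's middle is 65 mm ahead (+y). The cover begins 35 mm ahead and rises 12 mm above the carrier plate. Behind the tab (-y) all is below 50 mm above bench.
- teal_station (a point): Orange station on the teal carrier's rail: fixed point midway between its two orange index plates (16 mm long along the rail, either side of the carrier, top 53 mm above bench), 53 mm above bench over the rail's middle line. Axes as for teal_tab. In the detent the carrier's middle lies here, its tab 65 mm behind (-y).
- red_tab (a point): Top middle of the yellow push tab of the other carrier, the one with the plain red cover, on a parallel rail 165 mm away (nearer the robot or farther); same build, size and axes as the teal one. To be left alone.

How it is judged:
By the outcome, as a careful person would: the job done as asked, in the order asked, and still so for the second after the job is handed in, with the robot touching nothing.
It also fails if it takes over 32 s, if anything falls off the work surface, if the arm or the gripper's body presses on something with over 40 N, if the wrist force passes 120 N, or if a joint passes its speed limit or range.

## Working session

There is one attempt and no reset: what is moved stays moved. The work goes in short steps, Python scripts to look and compute and a tool call to move; the robot and the scene stay as the last step left them, time stands still between calls to the robot, and variables do not carry over. Pictures are saved under pics/ and viewed, and the job is handed in when it is done.

Besides the shell and the picture viewer there is one more tool, called after ">>>" as name([rows], argument=value, ...), one row to a line, values as JSON. drive_tool: Moves the arm, as the interface text tells. Its arguments: {"type":"object","properties":{"plan":{"type":"array","items":{"type":"object","properties":{"tx":{"type":"number"},"ty":{"type":"number"},"tz":{"type":"number"},"ax":{"type":"number"},"ay":{"type":"number"},"az":{"type":"number"}}}},"grip":{"type":"number"},"grip_force":{"type":"number"}},"required":["plan"]}

```bash
mkdir -p pics
cat > h.py <<'E'
import numpy as np, cv2
from cell import ctrl
from scipy.spatial.transform import Rotation as R
def cam(n):
    d=ctrl.read_camera(n); return d
def rot(d):
    o=np.array(d['orientation'],float)
    return o if o.shape==(3,3) else R.from_rotvec(o).as_matrix() if o.size==3 else R.from_quat(o).as_matrix()
def ray(d,u,v):
    K=np.array(d['intrinsics']); p=np.linalg.inv(K)@np.array([u,v,1.0]); return rot(d)@np.array([p[0],-p[1],-p[2]])
def onplane(d,u,v,z):
    r=ray(d,u,v); e=np.array(d['eye']); return e+r*(z-e[2])/r[2]
def fromz(d,u,v):
    return np.array(d['eye'])+ray(d,u,v)*float(d['z_map'][int(v),int(u)])
E
python3 - <<'E'
from h import *
for n in ('side','top'):
    d=cam(n); cv2.imwrite(f'pics/{n}0.png',d['color']); print(n,{k:v for k,v in d.items() if k not in('color','z_map')})
s=ctrl.sense(); print(s, ctrl.tcp_to_grasp); print(R.from_rotvec(s['tool_rot']).as_matrix().round(3))
E
```

```text
side {'intrinsics': array([[482.2583446 ,   0.        , 319.14948886],
       [  0.        , 482.2583446 , 200.33473708],
       [  0.        ,   0.        ,   1.        ]]), 'eye': array([ 0.23186238, -0.25414141,  0.62695118]), 'orientation': array([ 0.65498294, -0.28375082, -0.82806772])}
top {'intrinsics': array([[489.76646218,   0.        , 311.5866634 ],
       [  0.        , 489.76646218, 200.34605287],
       [  0.        ,   0.        ,   1.        ]]), 'eye': array([0.49833862, 0.010659  , 0.77921446]), 'orientation': array([ 0.0801165 , -0.04289192, -1.5692152 ])}
{'clock': 0.1, 'q': array([ 1.05350394e+00,  3.07491306e-01,  1.50755823e+00,  9.96936346e-06,
        1.32840403e+00, -7.34789101e-02]), 'joint_vel': array([ 0.00094913, -0.00168959, -0.00332081,  0.00095331, -0.00281955,
       -0.00087486]), 'joint_torque': array([ 1.01412144e-03, -4.58522522e+01, -2.52608854e+01, -1.97285444e-04,
        5.38319306e-03,  3.52273730e-05]), 'tcp_pos': array([0.24658968, 0.51873606, 0.23047126]), 'tool_rot': array([-1.54441304,  0.34857466, -0.34770311]), 'contact_force': array([ 1.25259235,  0.93207823, -0.15292211]), 'moment': array([ 0.04540954,  0.00195517, -0.0489519 ]), 'grip_width': 1.0018525171344435} 0.0187
[[ 0.903 -0.001  0.429]
 [-0.429 -0.002  0.903]
 [-0.    -1.    -0.002]]
```

View pics/side0.png

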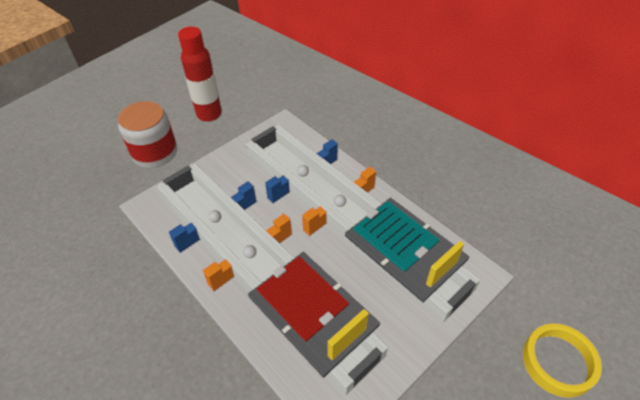

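View pics/top0.png

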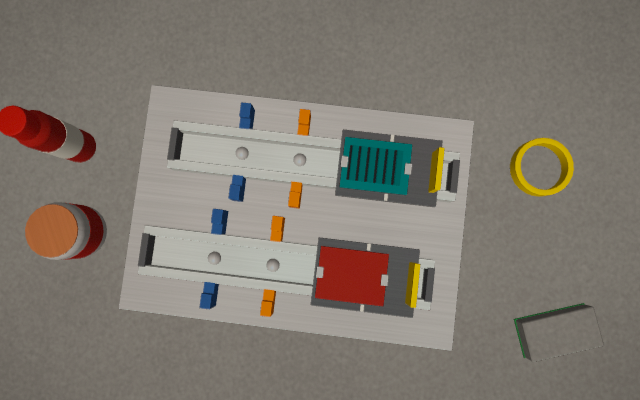

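The top view shows the teal carrier on the far rail, with its tab near (437,170), orange plates at (303,122) and (295,195), and the red carrier nearer the robot with its tab near (414,286). The rail runs left in the image, which is roughly world +y.

```bash
cat > meas.py <<'E'
from h import *
def cloud(d):
    K=np.array(d['intrinsics']); v,u=np.mgrid[0:400,0:640]; z=d['z_map'].astype(float)
    P=np.stack([(u-K[0,2])/K[0,0]*z,-(v-K[1,2])/K[1,1]*z,-z],-1)@rot(d).T+np.array(d['eye'])
    P[z==0]=np.nan; return P
def blobs(d,lo,hi,amin=40):
    hsv=cv2.cvtColor(d['color'],cv2.COLOR_BGR2HSV); m=cv2.inRange(hsv,lo,hi)
    n,l,s,c=cv2.connectedComponentsWithStats(m)
    return [(l==i,c[i],s[i]) for i in range(1,n) if s[i][4]>=amin]
def report(n):
    d=cam(n); P=cloud(d)
    for nm,lo,hi in (('yellow',(22,120,80),(35,255,255)),('orange',(8,150,100),(20,255,255)),('teal',(80,120,50),(95,255,255))):
        for m,c,s in blobs(d,lo,hi):
            p=P[m]; p=p[~np.isnan(p[:,0])]
            if len(p)<10: continue
            zt=np.percentile(p[:,2],97); t=p[p[:,2]>zt-.006]
            r=cv2.minAreaRect((t[:,:2]*1000).astype(np.float32))
            print(n,nm,c.round(0),s[4],'ztop',zt.round(4),'topmean',t.mean(0).round(4),'rect',np.round(r[0],1),np.round(r[1],1),round(r[2],1))
    return d,P
if __name__=='__main__':
    for n in('top','side'): report(n)
E
python3 meas.py
```

```text
top yellow [542. 167.] 1600 ztop 0.0267 topmean [ 0.6104 -0.3283  0.0244] rect [ 610.7 -328.4] [88.6 89.5] 41.4
top yellow [436. 170.] 526 ztop 0.1006 topmean [ 0.5966 -0.1505  0.0985] rect [ 596.8 -150.9] [ 8.4 59.7] 83.1
top yellow [412. 284.] 497 ztop 0.1004 topmean [ 0.4349 -0.1143  0.0985] rect [ 434.8 -114.7] [ 8.5 59.6] 83.2
top orange [304. 122.] 290 ztop 0.0556 topmean [0.6821 0.0398 0.0536] rect [682.6  39.8] [15.7 22.6] 82.4
top orange [295. 195.] 297 ztop 0.0557 topmean [0.5576 0.0545 0.0539] rect [557.6  54.6] [16.  21.8] 83.6
top orange [ 51. 230.] 2142 ztop 0.0931 topmean [0.5099 0.3972 0.091 ] rect [510.  397.3] [73.4 74.9] 12.8
top orange [277. 228.] 303 ztop 0.0557 topmean [0.5213 0.08   0.0538] rect [521.3  80. ] [15.7 21.7] 83.2
top orange [267. 303.] 318 ztop 0.0558 topmean [0.3968 0.0947 0.0537] rect [396.9  94.8] [15.8 21.4] 84.3
top teal [376. 166.] 2920 ztop 0.0658 topmean [ 0.6061 -0.0666  0.0623] rect [606.6 -66.5] [99.6 75.8] 83.2
side yellow [444. 264.] 668 ztop 0.0993 topmean [ 0.5949 -0.1495  0.0977] rect [ 597.1 -149.3] [ 8.7 60.8] 83.2
side yellow [34
[... 151 characters left out ...]
085 -0.3279  0.0233] rect [ 610.6 -326.2] [88. 89.] 77.0
side orange [141. 115.] 680 ztop 0.0928 topmean [0.5105 0.3982 0.0911] rect [509.7 398.6] [68.2 70.2] 45.0
side orange [367. 179.] 306 ztop 0.0546 topmean [0.6819 0.0408 0.0529] rect [682.7  41. ] [16.1 22.2] 83.3
side orange [313. 220.] 461 ztop 0.0548 topmean [0.5573 0.0549 0.0529] rect [558.3  56.1] [16.2 23.4] 82.5
side orange [280. 228.] 406 ztop 0.0547 topmean [0.5202 0.0804 0.0529] rect [520.8  81.2] [15.5 21. ] 86.6
side orange [218. 274.] 557 ztop 0.0548 topmean [0.3959 0.0948 0.0531] rect [396.5  95.8] [16.6 21.7] 80.6
side teal [395. 235.] 2868 ztop 0.0648 topmean [ 0.6052 -0.0658  0.0612] rect [606.6 -65. ] [99.9 76.2] 83.0
```

Everything measured matches the given sizes: tab top 98 mm, tab 60x8 mm, plates 53 mm, rails about 165 mm apart. Rail direction is about 83.2° and the travel needed is about 134 mm. Next I'll plan the approach behind the tab with the fingers shut and the jaw axis across the rail.

```bash
cat > appr.py <<'E'
from h import *
import sys
u=np.array([np.cos(np.radians(83.2)),np.sin(np.radians(83.2)),0])
def go(goal,nrows,rows=None):
    s=ctrl.sense(); M=R.from_rotvec(s['tool_rot']).as_matrix(); p=np.array(s['tcp_pos'])
    G=np.stack([-u,[0,0,-1],np.cross(-u,[0,0,-1])],1)
    rv=R.from_matrix(M.T@G).as_rotvec(); step=rv/nrows; print('turn',rv.round(3),'per',step.round(4),'total shift',(goal-p).round(4))
    for i in range(nrows):
        Mi=M@R.from_rotvec(step*i).as_matrix(); print((Mi.T@((goal-p)/nrows)).round(4))
if __name__=='__main__':
    tab=np.array([.597,-.150,0]); g=tab-.06*u; g[2]=float(sys.argv[1]); print('goal',g); go(g,int(sys.argv[2]))
E
python3 appr.py 0.2 20
```

```text
goal [ 0.58989576 -0.20957793  0.2       ]
turn [1.000e-03 1.246e+00 1.000e-03] per [0.0001 0.0623 0.    ] total shift [ 0.3432 -0.7285 -0.0307]
[ 0.0311  0.0016 -0.0255]
[ 0.0327  0.0016 -0.0235]
[ 0.0341  0.0016 -0.0215]
[ 0.0353  0.0016 -0.0193]
[ 0.0365  0.0016 -0.0171]
[ 0.0375  0.0016 -0.0148]
[ 0.0383  0.0016 -0.0124]
[ 0.039   0.0015 -0.01  ]
[ 0.0396  0.0015 -0.0075]
[ 0.0399  0.0015 -0.0051]
[ 0.0402  0.0015 -0.0026]
[ 0.0403  0.0015 -0.0001]
[0.0402 0.0015 0.0024]
[0.04   0.0015 0.0049]
[0.0396 0.0015 0.0074]
[0.039  0.0015 0.0099]
[0.0383 0.0015 0.0123]
[0.0375 0.0015 0.0146]
[0.0365 0.0015 0.0169]
[0.0354 0.0015 0.0192]
```

>>> drive_tool([
  {"tx":0.031,"tz":-0.025,"ay":0.06},
  {"tx":0.033,"tz":-0.023,"ay":0.06},
  {"tx":0.034,"tz":-0.021,"ay":0.06},
  {"tx":0.035,"tz":-0.019,"ay":0.06},
  {"tx":0.036,"tz":-0.017,"ay":0.06},
  {"tx":0.037,"tz":-0.015,"ay":0.06},
  {"tx":0.038,"tz":-0.012,"ay":0.06},
  {"tx":0.039,"tz":-0.01,"ay":0.06},
  {"tx":0.04,"tz":-0.007,"ay":0.06},
  {"tx":0.04,"tz":-0.005,"ay":0.06},
  {"tx":0.04,"tz":-0.003,"ay":0.06},
  {"tx":0.04,"ay":0.06},
  {"tx":0.04,"tz":0.002,"ay":0.06},
  {"tx":0.04,"tz":0.005,"ay":0.06},
  {"tx":0.04,"tz":0.007,"ay":0.06},
  {"tx":0.039,"tz":0.01,"ay":0.06},
  {"tx":0.038,"tz":0.012,"ay":0.06},
  {"tx":0.037,"tz":0.015,"ay":0.06},
  {"tx":0.036,"tz":0.017,"ay":0.06},
  {"tx":0.035,"tz":0.019,"ay":0.06},
], grip=1, grip_force=40)

```text
schema error: expected keys tx, ty, tz, ax, ay, az
```

```bash
python3 appr.py 0.2 5
```

```text
goal [ 0.58989576 -0.20957793  0.2       ]
turn [1.000e-03 1.246e+00 1.000e-03] per [2.000e-04 2.491e-01 1.000e-04] total shift [ 0.3432 -0.7285 -0.0307]
[ 0.1245  0.0063 -0.1021]
[ 0.1459  0.0062 -0.0682]
[ 0.1582  0.0062 -0.0302]
[0.1608 0.0062 0.0098]
[0.1534 0.0061 0.0491]
```

All six keys are required in each row.

>>> drive_tool([
  {"tx":0.031,"ty":0,"tz":-0.025,"ax":0,"ay":0.06,"az":0},
  {"tx":0.033,"ty":0,"tz":-0.023,"ax":0,"ay":0.06,"az":0},
  {"tx":0.034,"ty":0,"tz":-0.021,"ax":0,"ay":0.06,"az":0},
  {"tx":0.035,"ty":0,"tz":-0.019,"ax":0,"ay":0.06,"az":0},
  {"tx":0.036,"ty":0,"tz":-0.017,"ax":0,"ay":0.06,"az":0},
  {"tx":0.037,"ty":0,"tz":-0.015,"ax":0,"ay":0.06,"az":0},
  {"tx":0.038,"ty":0,"tz":-0.012,"ax":0,"ay":0.06,"az":0},
  {"tx":0.039,"ty":0,"tz":-0.01,"ax":0,"ay":0.06,"az":0},
  {"tx":0.04,"ty":0,"tz":-0.007,"ax":0,"ay":0.06,"az":0},
  {"tx":0.04,"ty":0,"tz":-0.005,"ax":0,"ay":0.06,"az":0},
  {"tx":0.04,"ty":0,"tz":-0.003,"ax":0,"ay":0.06,"az":0},
  {"tx":0.04,"ty":0,"tz":0,"ax":0,"ay":0.06,"az":0},
  {"tx":0.04,"ty":0,"tz":0.002,"ax":0,"ay":0.06,"az":0},
  {"tx":0.04,"ty":0,"tz":0.005,"ax":0,"ay":0.06,"az":0},
  {"tx":0.04,"ty":0,"tz":0.007,"ax":0,"ay":0.06,"az":0},
  {"tx":0.039,"ty":0,"tz":0.01,"ax":0,"ay":0.06,"az":0},
  {"tx":0.038,"ty":0,"tz":0.012,"ax":0,"ay":0.06,"az":0},
  {"tx":0.037,"ty":0,"tz":0.015,"ax":0,"ay":0.06,"az":0},
  {"tx":0.036,"ty":0,"tz":0.017,"ax":0,"ay":0.06,"az":0},
  {"tx":0.035,"ty":0,"tz":0.019,"ax":0,"ay":0.06,"az":0},
], grip=1, grip_force=40)

```text
clock: 2.2
tcp_pos: [0.6, -0.228, 0.2273]
tool_rot: [-1.151, 1.295, -1.29]
contact_force: [0.5, 0.3, -0.2]
grip_width: -0.002
```

```bash
python3 appr.py 0.2 5
```

```text
goal [ 0.58989576 -0.20957793  0.2       ]
turn [ 0.001  0.004 -0.003] per [ 0.0002  0.0008 -0.0006] total shift [-0.0101  0.0184 -0.0273]
[-0.0034  0.0055 -0.0024]
[-0.0034  0.0055 -0.0024]
[-0.0034  0.0055 -0.0024]
[-0.0034  0.0055 -0.0024]
[-0.0034  0.0055 -0.0024]
```

>>> drive_tool([
  {"tx":-0.005,"ty":0.02,"tz":-0.004,"ax":0,"ay":0,"az":0},
  {"tx":-0.005,"ty":0.03,"tz":-0.004,"ax":0,"ay":0,"az":0},
  {"tx":-0.005,"ty":0.03,"tz":-0.004,"ax":0,"ay":0,"az":0},
  {"tx":0,"ty":0.03,"tz":0,"ax":0,"ay":0,"az":0},
  {"tx":0,"ty":0.03,"tz":0,"ax":0,"ay":0,"az":0},
  {"tx":0,"ty":0.02,"tz":0,"ax":0,"ay":0,"az":0},
  {"tx":0,"ty":0.004,"tz":0,"ax":0,"ay":0,"az":0},
  {"tx":0,"ty":0,"tz":0,"ax":0,"ay":0,"az":0},
])

```text
clock: 3.0
tcp_pos: [0.5941, -0.2206, 0.0564]
tool_rot: [-1.146, 1.298, -1.302]
contact_force: [-0.2, 0.4, -0.5]
grip_width: 0.005
```

```bash
python3 appr.py 0.062 1
python3 - <<'E'
from h import *
d=cam('side'); cv2.imwrite('pics/side1.png',d['color'])
E
```

```text
goal [ 0.58989576 -0.20957793  0.062     ]
turn [-0.003 -0.006  0.   ] per [-0.003  -0.0058  0.0003] total shift [-0.0042  0.011   0.0056]
[-0.0104 -0.0057 -0.0055]
```

View pics/side1.png

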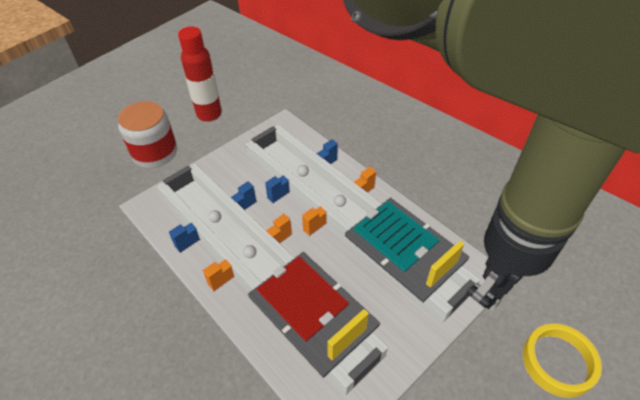

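The fingertip at about (487,297) stands behind the teal tab at (444,264), with the red carrier untouched. I'll raise it a little, centre it and close the gap.

>>> drive_tool([
  {"tx":-0.003,"ty":-0.008,"tz":-0.003,"ax":0,"ay":0,"az":0},
  {"tx":-0.01,"ty":0,"tz":-0.003,"ax":0,"ay":0,"az":0},
  {"tx":-0.01,"ty":0,"tz":0,"ax":0,"ay":0,"az":0},
  {"tx":-0.01,"ty":0,"tz":0,"ax":0,"ay":0,"az":0},
  {"tx":-0.005,"ty":0,"tz":0,"ax":0,"ay":0,"az":0},
  {"tx":0,"ty":0,"tz":0,"ax":0,"ay":0,"az":0},
])

```text
clock: 3.65
tcp_pos: [0.5963, -0.1792, 0.0716]
tool_rot: [-1.14, 1.288, -1.309]
contact_force: [0.1, -0.7, 0.0]
grip_width: -0.001
```

```bash
cat > st.py <<'E'
from appr import *
s=ctrl.sense(); p=np.array(s['tcp_pos']); r=p-np.array([.597,-.150,.098]); l=np.array([u[1],-u[0],0])
M=R.from_rotvec(s['tool_rot']).as_matrix()
print('t',s['clock'],'along(rel tab start)',round(r@u,4),'lat',round(r@l,4),'z',p[2].round(4),'F',np.round(s['contact_force'],1)); print(M.round(3))
E
python3 st.py
```

```text
t 3.65 along(rel tab start) -0.0291 lat 0.0028 z 0.0716 F [ 0.1 -0.7  0. ]
[[-0.124  0.013  0.992]
 [-0.992 -0.004 -0.124]
 [ 0.003 -1.     0.014]]
```

>>> drive_tool([
  {"tx":-0.003,"ty":0.004,"tz":-0.002,"ax":0,"ay":0,"az":0},
  {"tx":-0.003,"ty":0,"tz":0,"ax":0,"ay":0,"az":0},
  {"tx":-0.003,"ty":0,"tz":0,"ax":0,"ay":0,"az":0},
  {"tx":-0.003,"ty":0,"tz":0,"ax":0,"ay":0,"az":0},
  {"tx":-0.003,"ty":0,"tz":0,"ax":0,"ay":0,"az":0},
  {"tx":-0.003,"ty":0,"tz":0,"ax":0,"ay":0,"az":0},
  {"tx":-0.003,"ty":0,"tz":0,"ax":0,"ay":0,"az":0},
])

```text
clock: 4.35
tcp_pos: [0.5967, -0.1581, 0.0667]
tool_rot: [-1.143, 1.288, -1.31]
contact_force: [-2.0, -1.0, 0.6]
grip_width: -0.001
```

```bash
python3 st.py
python3 - <<'E'
from meas import *
d,P=report('side'); cv2.imwrite('pics/side2.png',d['color'])
E
```

```text
t 4.35 along(rel tab start) -0.008 lat 0.0007 z 0.0667 F [-2.  -1.   0.6]
[[-0.124  0.012  0.992]
 [-0.992 -0.006 -0.124]
 [ 0.005 -1.     0.013]]
side yellow [429. 273.] 202 ztop 0.1453 topmean [ 0.536  -0.155   0.1512] rect [ 535.4 -155.3] [ 5.1 14.4] 14.0
side yellow [347. 334.] 899 ztop 0.0994 topmean [ 0.434  -0.1137  0.0977] rect [ 435.4 -113.3] [ 8.8 60.1] 82.9
side yellow [562. 360.] 2559 ztop 0.0253 topmean [ 0.6087 -0.3279  0.0233] rect [ 611.3 -326.2] [89.9 88.5] 2.4
side orange [149. 109.] 121 ztop 0.0927 topmean [0.5289 0.4026 0.091 ] rect [527.7 403.8] [32.5 46.9] 4.1
side orange [367. 179.] 304 ztop 0.0547 topmean [0.6814 0.0407 0.053 ] rect [682.1  41.1] [15.5 21.9] 86.8
side orange [313. 220.] 459 ztop 0.0544 topmean [0.557  0.0547 0.053 ] rect [558.2  55.5] [15.9 23. ] 84.7
side orange [280. 228.] 402 ztop 0.0546 topmean [0.5201 0.0804 0.0528] rect [521.1  82. ] [17.5 21. ] 86.3
side orange [218. 274.] 554 ztop 0.0546 topmean [0.3959 0.0948 0.053 ] rect [396.8  95.7] [16.5 22.3] 84.1
side teal [392. 232.] 2818 ztop 0.0647 topmean [ 0.6059 -0.0589  0.0612] rect [607.4 -57.9] [99.6 76. ] 83.0
```

View pics/side2.png

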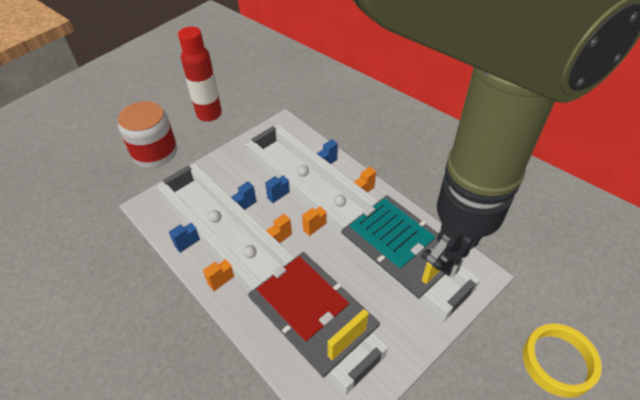

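The teal cover has moved 7 mm with the finger on the tab at 15 mm, as expected, and the red carrier hasn't moved. I'll continue the steady push; about 127 mm of TCP travel remains.

>>> drive_tool([
  {"tx":-0.004,"ty":0,"tz":0,"ax":0,"ay":0,"az":0},
  {"tx":-0.005,"ty":0,"tz":0,"ax":0,"ay":0,"az":0},
  {"tx":-0.005,"ty":0,"tz":0,"ax":0,"ay":0,"az":0},
  {"tx":-0.005,"ty":0,"tz":0,"ax":0,"ay":0,"az":0},
  {"tx":-0.005,"ty":0,"tz":0,"ax":0,"ay":0,"az":0},
  {"tx":-0.005,"ty":0,"tz":0,"ax":0,"ay":0,"az":0},
  {"tx":-0.005,"ty":0,"tz":0,"ax":0,"ay":0,"az":0},
  {"tx":-0.005,"ty":0,"tz":0,"ax":0,"ay":0,"az":0},
  {"tx":-0.005,"ty":0,"tz":0,"ax":0,"ay":0,"az":0},
  {"tx":-0.005,"ty":0,"tz":0,"ax":0,"ay":0,"az":0},
  {"tx":-0.005,"ty":0,"tz":0,"ax":0,"ay":0,"az":0},
  {"tx":-0.005,"ty":0,"tz":0,"ax":0,"ay":0,"az":0},
  {"tx":-0.005,"ty":0,"tz":0,"ax":0,"ay":0,"az":0},
  {"tx":-0.005,"ty":0,"tz":0,"ax":0,"ay":0,"az":0},
  {"tx":-0.005,"ty":0,"tz":0,"ax":0,"ay":0,"az":0},
  {"tx":-0.004,"ty":0,"tz":0,"ax":0,"ay":0,"az":0},
  {"tx":-0.003,"ty":0,"tz":0,"ax":0,"ay":0,"az":0},
])

```text
clock: 6.1
tcp_pos: [0.6071, -0.07, 0.0666]
tool_rot: [-1.143, 1.288, -1.309]
contact_force: [-1.0, -1.1, 0.9]
grip_width: -0.003
```

```bash
python3 st.py
python3 - <<'E'
from meas import *
d,P=report('side')
E
```

```text
t 6.1 along(rel tab start) 0.0806 lat 0.0006 z 0.0666 F [-1.  -1.1  0.9]
[[-0.123  0.012  0.992]
 [-0.992 -0.006 -0.123]
 [ 0.004 -1.     0.012]]
side yellow [381. 232.] 239 ztop 0.1346 topmean [ 0.5489 -0.0728  0.1478] rect [551.  -73.6] [ 2.8 13.8] 70.2
side yellow [347. 334.] 903 ztop 0.0994 topmean [ 0.4343 -0.1137  0.0977] rect [ 435.4 -113.4] [ 8.6 59.8] 83.2
side yellow [562. 360.] 2561 ztop 0.0254 topmean [ 0.6086 -0.3278  0.0233] rect [ 610.6 -326.4] [88.  89.4] 79.7
side orange [145. 114.] 308 ztop 0.0927 topmean [0.5171 0.396  0.0911] rect [513.1 398. ] [70.8 60.8] 76.3
side orange [369. 174.] 143 ztop 0.0549 topmean [0.6817 0.0409 0.053 ] rect [681.8  41.1] [15.6 23.9] 86.3
side orange [312. 221.] 392 ztop 0.0547 topmean [0.5572 0.0549 0.0529] rect [558.   56.1] [16.6 21.6] 82.7
side orange [280. 228.] 404 ztop 0.0547 topmean [0.5202 0.0804 0.0528] rect [520.6  80.7] [16.2 20.8] 81.8
side orange [218. 274.] 557 ztop 0.0547 topmean [0.396  0.0949 0.0531] rect [396.8  95.7] [15.8 22.4] 84.3
side teal [347. 198.] 2249 ztop 0.0649 topmean [0.6151 0.0308 0.0616] rect [611.9   9.6] [146.4  83.5] 76.3
```

>>> drive_tool([
  {"tx":-0.003,"ty":0,"tz":0,"ax":0,"ay":0,"az":0},
  {"tx":-0.003,"ty":0,"tz":0,"ax":0,"ay":0,"az":0},
  {"tx":-0.003,"ty":0,"tz":0,"ax":0,"ay":0,"az":0},
  {"tx":-0.003,"ty":0,"tz":0,"ax":0,"ay":0,"az":0},
  {"tx":-0.003,"ty":0,"tz":0,"ax":0,"ay":0,"az":0},
  {"tx":-0.003,"ty":0,"tz":0,"ax":0,"ay":0,"az":0},
  {"tx":-0.003,"ty":0,"tz":0,"ax":0,"ay":0,"az":0},
  {"tx":-0.003,"ty":0,"tz":0,"ax":0,"ay":0,"az":0},
  {"tx":-0.003,"ty":0,"tz":0,"ax":0,"ay":0,"az":0},
  {"tx":-0.002,"ty":0,"tz":0,"ax":0,"ay":0,"az":0},
])

```text
clock: 7.15
tcp_pos: [0.6097, -0.0493, 0.0667]
tool_rot: [-1.159, 1.279, -1.319]
contact_force: [-1.5, -6.1, 1.6]
grip_width: -0.0
```

```bash
python3 st.py
```

```text
t 7.15 along(rel tab start) 0.1014 lat 0.0007 z 0.0667 F [-1.5 -6.1  1.6]
[[-0.12   0.009  0.993]
 [-0.993 -0.023 -0.119]
 [ 0.022 -1.     0.012]]
```

On the detent ramp now (6 N); the arm yields a little, so the shift per row needs to be slightly larger.

>>> drive_tool([
  {"tx":-0.004,"ty":0,"tz":0,"ax":0,"ay":0,"az":0},
  {"tx":-0.004,"ty":0,"tz":0,"ax":0,"ay":0,"az":0},
  {"tx":-0.004,"ty":0,"tz":0,"ax":0,"ay":0,"az":0},
])

```text
clock: 7.45
tcp_pos: [0.6106, -0.0411, 0.0667]
tool_rot: [-1.164, 1.276, -1.323]
contact_force: [-1.4, -1.4, 1.3]
grip_width: 0.001
```

```bash
python3 st.py
```

```text
t 7.45 along(rel tab start) 0.1097 lat 0.0006 z 0.0667 F [-1.4 -1.4  1.3]
[[-0.12   0.008  0.993]
 [-0.992 -0.029 -0.119]
 [ 0.028 -1.     0.011]]
```

>>> drive_tool([
  {"tx":-0.002,"ty":0,"tz":0,"ax":0,"ay":0,"az":0},
  {"tx":-0.002,"ty":0,"tz":0,"ax":0,"ay":0,"az":0},
  {"tx":-0.002,"ty":0,"tz":0,"ax":0,"ay":0,"az":0},
  {"tx":0,"ty":0,"tz":0,"ax":0,"ay":0,"az":0},
])

```text
clock: 7.85
tcp_pos: [0.612, -0.0322, 0.0662]
tool_rot: [-1.161, 1.277, -1.321]
contact_force: [0.1, 0.3, 0.4]
grip_width: -0.003
```

```bash
python3 st.py;  python3 - <<'E'
from meas import *
d,P=report('side'); cv2.imwrite('pics/side3.png',d['color'])
d=cam('top'); cv2.imwrite('pics/top3.png',d['color'])
E
```

```text
t 7.85 along(rel tab start) 0.1188 lat 0.001 z 0.0662 F [0.1 0.3 0.4]
[[-0.12   0.009  0.993]
 [-0.992 -0.026 -0.12 ]
 [ 0.024 -1.     0.012]]
side yellow [361. 216.] 259 ztop 0.1329 topmean [ 0.5576 -0.0348  0.1429] rect [557.8 -34.6] [ 1.7 17.8] 81.8
side yellow [347. 334.] 902 ztop 0.0994 topmean [ 0.4342 -0.1137  0.0977] rect [ 435.5 -113.2] [ 9.  60.3] 83.5
side yellow [562. 360.] 2562 ztop 0.0253 topmean [ 0.6087 -0.3278  0.0233] rect [ 610.8 -326.6] [89.2 88.7] 29.3
side orange [143. 115.] 370 ztop 0.0928 topmean [0.5137 0.3966 0.0911] rect [512.7 397.9] [71.7 61.6] 72.4
side orange [312. 221.] 392 ztop 0.0548 topmean [0.5568 0.0548 0.0531] rect [557.3  55.7] [16.1 21.9] 85.4
side orange [280. 228.] 404 ztop 0.0545 topmean [0.5205 0.0805 0.0529] rect [520.7  80.9] [16.9 20.5] 81.4
side orange [218. 274.] 557 ztop 0.0546 topmean [0.3959 0.0947 0.053 ] rect [396.7  95.8] [16.8 22.2] 85.3
side teal [328. 183.] 1978 ztop 0.0652 topmean [0.6191 0.0714 0.0619] rect [613.5  49.2] [152.5  84.1] 73.6
```

View pics/side3.png

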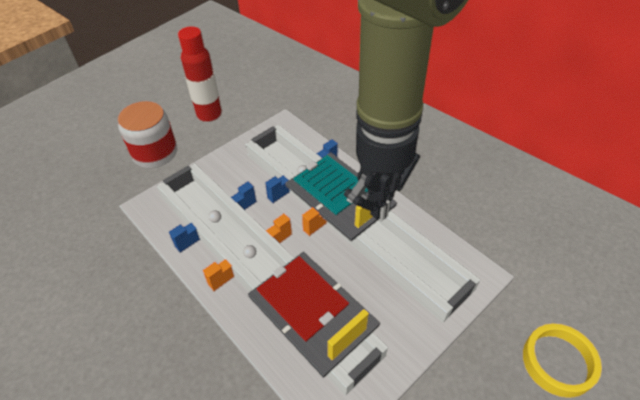

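View pics/top3.png

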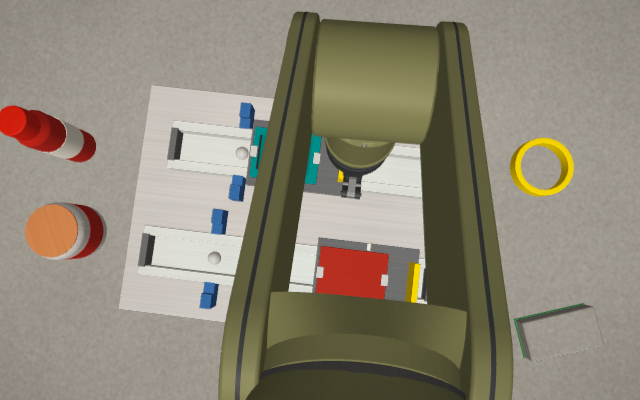

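The side view shows the teal carrier's white mark at about (320,207), beside the orange plate at (313,220), and there's no force on the finger. The arm hides most of the top view, so I'll back off, rise and swing clear to check.

>>> drive_tool([
  {"tx":0.005,"ty":0,"tz":0,"ax":0,"ay":0,"az":0},
  {"tx":0.015,"ty":0,"tz":0,"ax":0,"ay":0,"az":0},
  {"tx":0.025,"ty":0,"tz":0,"ax":0,"ay":0,"az":0},
  {"tx":0.025,"ty":-0.01,"tz":0,"ax":0,"ay":0,"az":0},
  {"tx":0.03,"ty":-0.03,"tz":0,"ax":0,"ay":0,"az":0},
  {"tx":0.04,"ty":-0.04,"tz":0,"ax":0,"ay":0,"az":0},
  {"tx":0.04,"ty":-0.04,"tz":0,"ax":0,"ay":0,"az":0},
  {"tx":0.04,"ty":-0.03,"tz":0,"ax":0,"ay":0,"az":0},
  {"tx":0.04,"ty":0,"tz":0,"ax":0,"ay":0,"az":0},
  {"tx":0.04,"ty":0,"tz":0,"ax":0,"ay":0,"az":0},
  {"tx":0.04,"ty":0,"tz":0,"ax":0,"ay":0,"az":0},
  {"tx":0.03,"ty":0,"tz":0,"ax":0,"ay":0,"az":0},
  {"tx":0.02,"ty":0,"tz":0,"ax":0,"ay":0,"az":0},
  {"tx":0,"ty":0,"tz":0,"ax":0,"ay":0,"az":0},
])

```text
clock: 9.35
tcp_pos: [0.5561, -0.4347, 0.2228]
tool_rot: [-1.166, 1.277, -1.33]
contact_force: [0.3, 0.4, 0.3]
grip_width: -0.002
```

```bash
python3 st.py;  python3 - <<'E'
from meas import *
for n in('side','top'):
    d,P=report(n); cv2.imwrite(f'pics/{n}4.png',d['color'])
E
```

```text
t 9.35 along(rel tab start) -0.2875 lat -0.0069 z 0.2228 F [0.3 0.4 0.3]
[[-0.124  0.007  0.992]
 [-0.992 -0.035 -0.124]
 [ 0.034 -0.999  0.011]]
side yellow [370. 206.] 732 ztop 0.0994 topmean [ 0.6107 -0.0159  0.0977] rect [612.3 -15.2] [ 9.5 59.6] 83.7
side yellow [347. 334.] 903 ztop 0.0992 topmean [ 0.4344 -0.1137  0.0977] rect [ 435.2 -113.2] [ 8.8 59.9] 83.7
side yellow [562. 360.] 2569 ztop 0.0253 topmean [ 0.6085 -0.3277  0.0233] rect [ 610.9 -326.5] [88.1 89.7] 80.2
side orange [141. 115.] 752 ztop 0.0929 topmean [0.5098 0.3978 0.0911] rect [509.  398.4] [68.9 69.6] 47.8
side orange [369. 174.] 138 ztop 0.0552 topmean [0.6821 0.0404 0.0533] rect [681.8  41.5] [17.5 25. ] 86.0
side orange [312. 221.] 395 ztop 0.0549 topmean [0.5569 0.055  0.0531] rect [557.4  56.2] [17.  22.3] 84.9
side orange [280. 228.] 408 ztop 0.0547 topmean [0.5203 0.0803 0.053 ] rect [520.6  81.3] [16.5 20.4] 83.7
side orange [218. 274.] 557 ztop 0.0546 topmean [0.3961 0.0947 0.0529] rect [396.9  95.6] [16.9 22.3] 82.6
side teal [331. 184.] 2198 ztop 0.0651 topmean [0.6204 0.0675 0.0616] rect [622.1  6
[... 287 characters left out ...]
 [ 0.435  -0.1143  0.0985] rect [ 434.8 -114.6] [ 8.4 59.5] 83.4
top orange [304. 117.] 176 ztop 0.0562 topmean [0.6821 0.04   0.0538] rect [681.9  40.1] [15.9 24.1] 81.1
top orange [294. 199.] 200 ztop 0.0558 topmean [0.5577 0.0545 0.0538] rect [558.7  54.6] [15.8 23.9] 83.1
top orange [ 51. 230.] 2143 ztop 0.0932 topmean [0.5099 0.3972 0.091 ] rect [509.8 397.5] [73.7 74.8] 45.7
top orange [277. 228.] 303 ztop 0.0559 topmean [0.5213 0.08   0.0539] rect [521.3  80. ] [15.7 21.8] 83.7
top orange [267. 303.] 317 ztop 0.0561 topmean [0.3968 0.0947 0.0539] rect [396.7  94.8] [16.2 21.3] 83.7
top teal [286. 155.] 2930 ztop 0.0656 topmean [0.6219 0.0668 0.0621] rect [622.4  67.3] [99.9 75.8] 83.5
```

View pics/top4.png

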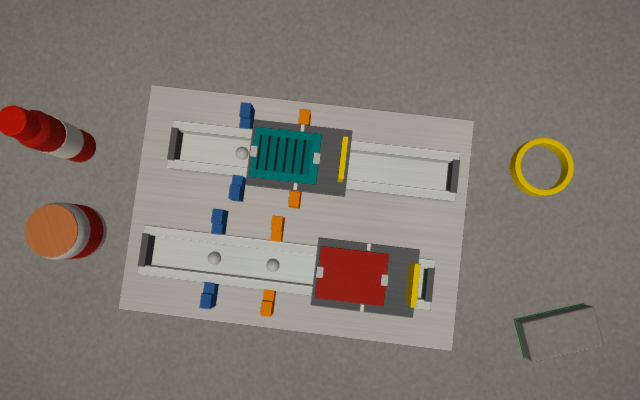

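View pics/side4.png

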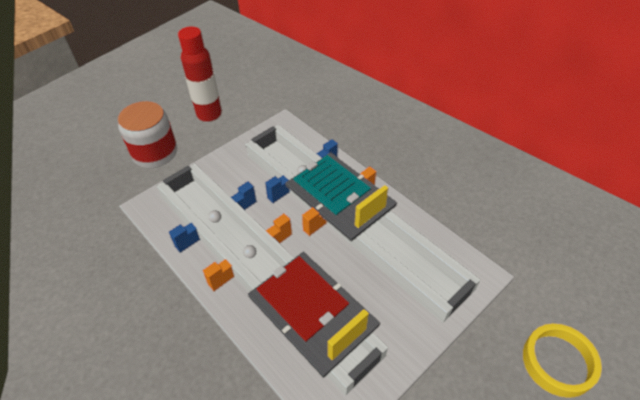

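The marks at (303,128) and (295,187) line up with the orange plates at (304,117) and (294,199). The tab sits 64.5 mm behind the station (nominal 65), and the red carrier hasn't moved.

```bash
python3 -c "
from cell import ctrl
print(ctrl.close_job())"
```

```text
the job is handed in; nothing more can be done
None
```

The teal carrier is at the orange station, and I've handed the job in. I pushed it about 134 mm by its tab with the shut fingers, slowing down over the detent, then backed the arm off clear of everything.

- **Position:** with the arm clear, the tab measured 64.5 mm behind the station point (65 mm nominal, calibration good to about 2 mm). The white marks line up with the middle of both orange plates.
- **Red carrier:** its tab measured the same as at the start, to within 0.2 mm.
- **Force and time:** the highest force I read was about 6 N, on the detent ramp. Force was only read between moves, so a brief peak could have been higher. The last reading before handing in was at 9.4 s, against the 32 s limit.

None of the final checks failed or disagreed.

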